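Lid the jar and hold it up on the cam lift

TASK

One clay jar stands on the little cam lift: find the lid that fits it among those on the table, seat it fully and let go of it. Then swing the lift's lever up until the platform is at its highest point, with the lidded jar riding on it upright, and finish still holding the lever there so I can paint a line around the joint (let go, and the lift sinks). Leave the other jar, the other lid, the spray bottle and the bowl where they stand.

Things in the scene. Friction and masses are not known exactly. Their poses are not given: they have to be found in the camera images.
- wide_jar: Open terracotta jar standing loose on the lift's black platform. 70 mm high, 90 mm wide at the belly, rim 78 mm across outside, 68 mm inside. Origin: centre of its underside, z up. With its lid fully seated (disc on the rim), the lid's origin is on the jar's axis, 62 mm above the jar's origin. The plug has 3 mm play all round.
- wide_lid: Terracotta lid, the larger of two: flat disc 84 mm across, 6 mm thick, a round plug 62 mm across and 8 mm deep underneath, an upright round knob 22 mm across on top (from 14 to 42 mm above the plug's underside). Lies plug down on the table. Origin: centre of the plug's underside, z up along the knob. Fits the jar on the lift. Mass about 0.1 kg.
- narrow_lid: Terracotta lid, the smaller of two: flat disc 58 mm across, 6 mm thick, a round plug 38 mm across and 8 mm deep underneath, an upright round knob 22 mm across on top (from 14 to 42 mm above the plug's underside). Lies plug down on the table. Origin: centre of the plug's underside, z up along the knob. Fits the jar on the table. A bystander: leave it.
- narrow_jar: The other terracotta jar, narrower, standing open on the table: 65 mm high, 62 mm wide, rim 54 mm across. Origin: centre of its underside. A bystander.
- sprayer: Blue plastic spray bottle standing on the table, 68 mm across, 142 mm high. Origin: centre of its underside. A bystander.
- bowl: Blue glazed bowl on the table, 136 mm across, 45 mm high. Origin: centre of its underside. A bystander.
- stand: The cam lift, fixed to the table: dark steel base disc 156 mm across, column, two grey shaft bearings on its -y side, black platform on top. Origin: on the table under the platform's axis. Its z is up; its y is the direction of the horizontal cam shaft, lever on the -y side; at rest the lever points to its -x side and slightly up.
- head_top (a point): Centre of the top face of the lift's round platform (130 mm across); 100 mm above the table at rest, 122 mm at the highest lift. Same axes as stand.
- lift_head (a joint): Rise of the platform in m: 0 at rest, 0.022 at the top of the cam. The cam alone drives it: rise = 0.030 x (cos(lean) - 0.267), lean being the lever's angle from upright, either way: 1.30 rad at rest, and past upright the platform sinks again.
- cam_lever: Lever and cam, one piece: steel rod 12 mm thick, 95 mm to the -y side of the stand's origin, black cross grip. Origin: on the shaft axis, 50 mm above stand's; z runs along the lever to the grip, y is the stand's y. At rest it leans 1.30 rad from upright to the stand's -x; it stops 0.45 rad past upright. Upright: highest lift. Springs back to rest when let go (2 to 7 N at the grip).
- grip (a point): Centre of the lever's cross grip: a black round bar 16 mm thick, about 75 mm long, parallel to the stand's y (it keeps that direction as the lever swings and can turn between the fingers). 110 mm from the shaft axis, 135 mm to the stand's -y side; 79 mm above the table at rest, 160 mm with the lever upright.
- pivot (a point): Fixed point on the shaft axis level with grip along the shaft (110 mm from it), 50 mm above the table. The grip moves on a circle about it in the stand's x-z plane. Same axes as stand.

How it is judged (in metres and radians):
On the way, in this order (a step that is already met when the one before it is completed fails the run):
1. the fitting lid is fully seated on the jar on the lift and let go, the lever still down (z of wide_lid in the frame of wide_jar between 0.0595 and 0.0645 m and angle between each of wide_lid, wide_jar's own z axis and vertical below 0.08 rad and horizontal distance between wide_lid and wide_jar below 0.006 m and z of wide_jar in the frame of head_top between -0.004 and 0.005 m and horizontal distance between wide_jar and head_top below 0.035 m and contact force between each of the fingers, the arm and wide_lid below 0.1 N and contact force between each of the fingers, the arm and wide_jar below 0.1 N and angle between cam_lever's own z axis and vertical above 1 rad), for 0.2 s.
2. the lever is swung up to the top of the cam with the lidded jar riding on the platform (z of wide_lid in the frame of wide_jar between 0.0595 and 0.0645 m and angle between each of wide_lid, wide_jar's own z axis and vertical below 0.08 rad and horizontal distance between wide_lid and wide_jar below 0.006 m and z of wide_jar in the frame of head_top between -0.004 and 0.005 m and horizontal distance between wide_jar and head_top below 0.035 m and contact force between each of the fingers, the arm and wide_lid below 0.1 N and contact force between each of the fingers, the arm and wide_jar below 0.1 N and value of joint lift_head above 0.0209 m and angle between cam_lever's own z axis and vertical below 0.25 rad), for 0.2 s.
At the end, for the whole second after the job is handed in: Platform held still within 1.1 mm of its top (lever within 0.25 rad of upright) by fingers on the lever (over 0.5 N); jar upright (0.08 rad) on it, within 35 mm of its centre; its lid seated on it (2.5 mm in height, 6 mm sideways); robot touches neither jar nor lid (all of step 2 and contact force between the fingers and cam_lever above 0.5 N and angular speed of cam_lever below 0.05 rad/s and linear speed of wide_jar below 0.02 m/s); the arm keeps its last pose, push and grip.
It fails at once if a bystander (other jar, other lid, spray bottle, bowl) is shifted by more than 30 mm or tipped (distance of any of narrow_jar, narrow_lid, sprayer, bowl from where it was at the start of the episode above 0.03 m or angle between any of narrow_jar, sprayer, bowl's own z axis and vertical above 0.35 rad).
It fails at once if the jar falls off or topples on the platform (angle between wide_jar's own z axis and vertical above 0.5 rad or height (world z) of wide_jar below 0.08 m).
It also fails if it takes over 53 s, if anything falls off the work surface, if the arm or the gripper's body presses on something with over 40 N, if the wrist force passes 120 N, or if a joint passes its speed limit or range.

ROBOT

A 6-joint arm with a two-finger parallel gripper is mounted at the origin on the work surface. World frame = base frame: x ahead of the robot, y to its left, z up, the work surface at z = 0. Lengths are in m, angles in degrees, forces in N, time in s.
With the tool pointing down it reaches from about 0.375 to 0.75 m from the base axis. Payload 9 kg.
Tool frame: the origin (TCP) lies midway between the tips of the shut fingers; the grasp point (between the pads) lies 19 mm behind it; z points along the fingers, y is the line along which they close (so a half turn about z gives the same grasp; the last joint's range is limited). The gripper opens to 85 mm and grips with 20 to 120 N. Pads are 22 mm wide; open, the fingers measure 114 mm over their backs; the gripper's body (76 mm by 85 mm) begins 54 mm behind the grasp point. The pads swing forward as they close: fully open they stand 13 mm farther back than shut.
Start: joints at [-89.765, 5.964, 5.575, 89.605, 0, 77.527], TCP at [0.132, -0.585, 0.231] pointing down, gripper open.
Joint ranges: [-171.21, 171.21], [-48.23, 106.86], [-62.78, 66.21], [-105.2, 120.99], [-86.42, 89.51], [-180, 180]. Speed limits (degrees/s): [127.2, 127.2, 147.25, 180, 180, 180].

INTERFACE

Orientations are given as [roll, pitch, yaw] about the fixed x, y, z axes, in that order (R = Rz(yaw) Ry(pitch) Rx(roll)).
In Python, from workcell import telemetry, capture, job gives the robot as it stands.
- The arm moves only by the shell command python3 -m creep 'ROWS' [FORCE]. ROWS is JSON, a list of rows, each an object of numbers: "x", "y", "z": the shift along the tool's x, y, z in cm; "wx", "wy", "wz": the turn, a rotation vector about the tool's x, y, z in rad; "hand": the closure in counts, from 0 (fully open) to 255 (shut). A call has 1 to 10 rows; each row is the pose to reach, as a shift and turn from the pose commanded when the call began, along the tool's axes at that moment; what a row does not reach only later rows make up. A row lasts 1/12 s, in which the tool goes at most 41.7 mm and 7.16 degrees, less where a joint would pass 70% of its speed; a pose out of reach is approached as far as the arm can. A call with a gripper value outside its range is refused whole. The fingers move at their own pace and stop on an object; FORCE is the grip in N (left out, the last holds). Time passes only in rows, so rows that repeat a pose let the fingers close. It gives the time, the measured TCP pose, the force, the opening and the grip force at its end, in the units of the state.
- telemetry.observe(): the state, without advancing time (a new reading comes with each control period).
- capture(name): name is "scene" or "top"; returns a dict with "image" (400x640x3 uint8, red, green, blue), "depth" (400x640 float32, m along the optical axis (not along the pixel's ray), 0 where there is no reading), "fx", "fy", "cx", "cy" (pixels), "distortion" ([k1, k2, p1, p2, k3] as OpenCV has them; the pictures are not rectified), "position" and "attitude" of the camera in the world. Camera axes: x right, y up, looking along -z (the intrinsics and any distortion apply to the point x, -y, -z); pixel columns grow to the right and rows downward; lengths in m; the calibration is good to about 2 mm. A picture is of the moment at which its call begins.
- job.job_done(): hands the job in; it is judged then, once.
The state is a dict: "t": time; "joints": joint angles; "joint_vel": joint speeds; "joint_efforts": joint torques, N m; "tcp_pos": TCP position; "orientation": TCP orientation; "contact_force": force on the tool from outside, world axes, zero at the start; "wrist_torque": the same for the moment, N m; "opening": finger opening in m; "grip_force": force on a finger pad.
Only numpy, scipy, OpenCV 4.12 (cv2) and the standard library are available. Lean on these libraries where they do the work, as an engineer would, in place of code of your own. Each camera call takes 0.05 s, during which the arm holds its last target. There are 200 camera calls.

## Working session

There is one attempt and no reset: what is moved stays moved. The work goes in short steps, Python scripts to look and compute and a shell command to move; the robot and the scene stay as the last step left them, time stands still between calls to the robot, and variables do not carry over. Pictures are saved under pics/ and viewed, at most 10 in all, crops included, and the job is handed in when it is done.

```bash
mkdir -p pics
cat > h.py <<'E'
import numpy as np, cv2
from scipy.spatial.transform import Rotation as R
from workcell import telemetry, capture, job
def cloud(name):
    c=capture(name); d=c["depth"]; h,w=d.shape
    u,v=np.meshgrid(np.arange(w),np.arange(h))
    K=np.array([[c["fx"],0,c["cx"]],[0,c["fy"],c["cy"]],[0,0,1]])
    n=cv2.undistortPoints(np.stack([u,v],-1).reshape(-1,1,2).astype(np.float64),K,np.array(c["distortion"],float)).reshape(h,w,2)
    P=np.stack([n[...,0]*d,-n[...,1]*d,-d],-1)
    a=np.array(c["attitude"],float)
    M=a if a.shape==(3,3) else (R.from_euler("xyz",a,degrees=True).as_matrix() if a.size==3 else R.from_quat(a).as_matrix())
    W=P@M.T+np.array(c["position"]); W[d==0]=np.nan
    return c,W
E
python3 - <<'E'
from h import *
for n in("top","scene"):
    c,W=cloud(n); cv2.imwrite(f"pics/{n}0.png",c["image"][...,::-1]); np.save(n+"0.npy",W)
    print(n,c["position"],c["attitude"],c["distortion"],c["fx"])
print(telemetry.observe())
E
```

```text
top [0.5162421  0.08525705 1.24695513] [  3.04122152  -1.48582273 -89.59505301] [0.03122959 0.         0.         0.         0.        ] 432.4597341334595
scene [1.08460262 0.38249689 0.86402176] [ 36.41038111   0.16724255 124.10034477] [-0.09463071  0.          0.          0.          0.        ] 412.5906588985498
{'t': 0.1, 'joints': array([-8.97666444e+01,  5.99804722e+00,  5.53241093e+00,  8.96055440e+01,
        3.76947347e-04,  7.75274674e+01]), 'joint_vel': array([-0.14585332, -0.07930067,  0.13450185, -0.12077465, -0.01563598,
        0.12132132]), 'joint_efforts': array([ 6.40049286e-03, -5.58208036e+01,  5.04719853e+01,  1.31085265e-02,
       -3.10318956e-04,  1.01334621e-05]), 'tcp_pos': array([ 0.13198566, -0.58499421,  0.23057957]), 'orientation': array([-1.79930581e+02, -1.57409751e-02,  1.27058784e+01]), 'contact_force': array([-0.57026194, -0.79983235, -0.22216753]), 'wrist_torque': array([ 0.04031167, -0.02049591,  0.01771863]), 'grip_force': 0.0, 'opening': 0.08548285744769418}
```

View pics/top0.png

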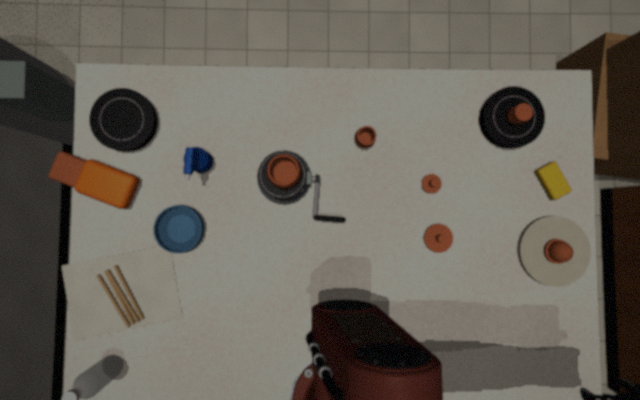

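View pics/scene0.png

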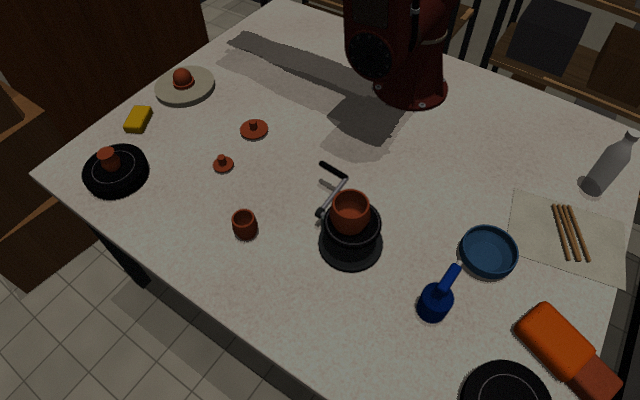

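The top view shows the wide lid at about (438,237), the narrow lid at (431,183), the lift with its jar at (284,170), and the lever from (316,180) to (316,218) with the grip out to (344,219). The scene view agrees.

Run:
```python
import numpy as np, cv2
from scipy.optimize import least_squares
W0=np.load("top0.npy");W1=np.load("scene0.npy")
im=cv2.imread("pics/top0.png")
def box(W,x,y,z,):
    m=(W[...,0]>x[0])&(W[...,0]<x[1])&(W[...,1]>y[0])&(W[...,1]<y[1])&(W[...,2]>z[0])&(W[...,2]<z[1]); return W[m]
def circ(P):
    P=P[:,:2]; c,r=cv2.minEnclosingCircle(P.astype(np.float32)); return np.round(c,4),round(r,4),len(P)
for (u,v) in [(438,237),(431,183),(284,170),(316,218),(342,219),(317,200),(316,181),(366,137),(200,160),(180,228)]: print(u,v,np.round(W0[v,u],4))
for n,W in(("top",W0),("scene",W1)):
    print(n)
    for nm,(u,v) in dict(wide=(438,237),narrow=(431,183)).items():
        c=W0[v,u]; x=(c[0]-.07,c[0]+.07);y=(c[1]-.07,c[1]+.07)
        P=box(W,x,y,(.007,.02)); K=box(W,x,y,(.03,.06))
        print(nm,"disc",circ(P),np.median(P[:,2]),"knob",circ(K),np.median(K[:,2]),K.mean(0))
    c=W0[170,284]
    x=(c[0]-.1,c[0]+.1);y=(c[1]-.07,c[1]+.1)
    for z in((.16,.18),(.09,.11),(.004,.03)):
        P=box(W,x,y,z); print("jar/plat",z,circ(P),np.median(P[:,2]),P.mean(0))
    T=box(W,(.3,.8),(-.3,.3),(-.02,.004)); print("table z",np.median(T[:,2]))
    g=W0[219,330]; P=box(W,(g[0]-.03,g[0]+.03),(g[1]-.06,g[1]+.06),(.06,.11)); 
    print("grip",P.mean(0),P.min(0),P.max(0),np.polyfit(P[:,1],P[:,0],1))
```

```text
438 237 [ 0.458  -0.2834  0.0375]
431 183 [ 0.6091 -0.2639  0.0407]
284 170 [0.6354 0.1458 0.1029]
316 218 [0.5088 0.0597 0.0885]
342 219 [ 0.5066 -0.01    0.0886]
317 200 [0.5578 0.0568 0.0669]
316 181 [0.6104 0.0597 0.0586]
366 137 [ 0.7441 -0.0856  0.0048]
200 160 [0.6609 0.3695 0.0921]
180 228 [0.4775 0.444  0.0007]
top
wide disc (array([ 0.4551, -0.2914]), 0.0433, 624) 0.013407386291289791 knob (array([ 0.4545, -0.292 ]), 0.0109, 55) 0.04112230774090109 [ 0.45430505 -0.29158171  0.04079841]
narrow disc (array([ 0.5957, -0.2873]), 0.0491, 255) 0.0134896789310619 knob (array([ 0.6094, -0.2714]), 0.0111, 52) 0.040952657181322905 [ 0.60928941 -0.27038268  0.04016845]
jar/plat (0.16, 0.18) (array([0.6287, 0.1452]), 0.0405, 218) 0.16853082522926122 [0.62501095 0.14449515 0.16806448]
jar/plat (0.09, 0.11) (array([0.6239, 0.1517]), 0.0651, 1383) 0.10092344795158881 [0.62040026 0.15257424 0.10143481]
jar/plat (0.004, 0.03) (array([0.6392, 0.1625]), 0.1253, 474) 0.012990164344287458 [0.59850027 0.14662206 0.01225824]
table z -0.0005991564119398607
grip [0.51039201 0.03107948 0.08348708] [
[... 272 characters left out ...]
16 ]
narrow disc (array([ 0.6113, -0.273 ]), 0.0303, 214) 0.014449730077977452 knob (array([ 0.6127, -0.2733]), 0.0119, 62) 0.04160044526117895 [ 0.61384095 -0.27187561  0.0398689 ]
jar/plat (0.16, 0.18) (array([0.632 , 0.1452]), 0.0411, 391) 0.16813817136902975 [0.63551343 0.14803345 0.16718456]
jar/plat (0.09, 0.11) (array([0.6261, 0.1518]), 0.0653, 1269) 0.10022135290628686 [0.64156674 0.1636094  0.10053183]
jar/plat (0.004, 0.03) (array([0.6349, 0.1596]), 0.1207, 1503) 0.014523795571121156 [0.65735713 0.16661295 0.01406205]
table z 0.0004157534673110419
grip [0.51473904 0.03178101 0.08318082] [ 0.501826   -0.01851392  0.07098892] [0.53530354 0.0700113  0.08949102] [0.14492167 0.51013328]
```

```bash
python3 -m creep '[{"x":38,"y":-21.4,"z":0,"wz":-1.349},{"x":38,"y":-21.4,"z":0,"wz":-1.349},{"x":38,"y":-21.4,"z":0,"wz":-1.349},{"x":38,"y":-21.4,"z":0,"wz":-1.349},{"x":38,"y":-21.4,"z":0,"wz":-1.349},{"x":38,"y":-21.4,"z":0,"wz":-1.349},{"x":38,"y":-21.4,"z":0,"wz":-1.349},{"x":38,"y":-21.4,"z":0,"wz":-1.349},{"x":38,"y":-21.4,"z":0,"wz":-1.349},{"x":38,"y":-21.4,"z":0,"wz":-1.349}]' 30
python3 - <<'E'
import numpy as np
for n in("top","scene"):
    W=np.load(n+"0.npy"); m=(abs(W[...,0]-.51)<.03)&(W[...,2]>.079)&(W[...,2]<.1)&(W[...,1]>-.03)&(W[...,1]<.045); P=W[m]
    print(n,"bar",len(P),P.mean(0),P.min(0),P.max(0),np.polyfit(P[:,1],P[:,0],1))
    m=(W[...,0]>.525)&(W[...,0]<.60)&(W[...,2]>.05)&(W[...,2]<.085)&(abs(W[...,1]-.058)<.02);P=W[m]
    print("rod",len(P),P.mean(0),np.polyfit(P[:,0],P[:,1],1),np.polyfit(P[:,0],P[:,2],1))
E
```

```text
top bar 131 [0.50687222 0.01328052 0.08465511] [ 0.49841729 -0.01602807  0.07944654] [0.51451371 0.04366188 0.09030198] [0.07437157 0.50588453]
rod 116 [0.56317303 0.06107974 0.06884299] [-0.08169693  0.10708925] [-0.2751645   0.22380821]
scene bar 134 [0.51157942 0.01443525 0.08458457] [ 0.501826   -0.01851392  0.07916008] [0.51900048 0.04487857 0.08949102] [0.06668858 0.51061675]
rod 143 [0.56246303 0.06198962 0.06987127] [-0.07315609  0.10313722] [-0.25485383  0.21321713]validation failed for argument at $[0]...
```

```bash
python3 -m creep '[{"x":4,"y":-2,"z":0,"wx":0,"wy":0,"wz":-0.12,"hand":0}]' 30; python3 -m creep --help | head -40
```

```text
t: 0.18
tcp_pos: [0.1605, -0.5613, 0.2297]
orientation: [-180.0, 0.1, 19.2]
contact_force: [1.2, -0.1, 0.4]
opening: 0.0856
grip_force: 0.0invalid input: not JSON, or not a number
```

```bash
python3 -m creep '[{"x":36.1,"y":-15.2,"z":0,"wx":0,"wy":0,"wz":-1.156,"hand":0},{"x":36.1,"y":-15.2,"z":0,"wx":0,"wy":0,"wz":-1.156,"hand":0},{"x":36.1,"y":-15.2,"z":0,"wx":0,"wy":0,"wz":-1.156,"hand":0},{"x":36.1,"y":-15.2,"z":0,"wx":0,"wy":0,"wz":-1.156,"hand":0},{"x":36.1,"y":-15.2,"z":0,"wx":0,"wy":0,"wz":-1.156,"hand":0},{"x":36.1,"y":-15.2,"z":0,"wx":0,"wy":0,"wz":-1.156,"hand":0},{"x":36.1,"y":-15.2,"z":0,"wx":0,"wy":0,"wz":-1.156,"hand":0},{"x":36.1,"y":-15.2,"z":0,"wx":0,"wy":0,"wz":-1.156,"hand":0},{"x":36.1,"y":-15.2,"z":0,"wx":0,"wy":0,"wz":-1.156,"hand":0},{"x":36.1,"y":-15.2,"z":0,"wx":0,"wy":0,"wz":-1.156,"hand":0}]' 30
```

```text
t: 1.02
tcp_pos: [0.456, -0.2911, 0.2311]
orientation: [180.0, -0.1, 86.4]
contact_force: [0.1, -0.0, -0.0]
opening: 0.0855
grip_force: 0.0
```

```bash
python3 -m creep '[{"x":-0.1,"y":0,"z":4,"wx":0,"wy":0,"wz":0,"hand":0},{"x":-0.1,"y":0,"z":8,"wx":0,"wy":0,"wz":0,"hand":0},{"x":-0.1,"y":0,"z":12,"wx":0,"wy":0,"wz":0,"hand":0},{"x":-0.1,"y":0,"z":15,"wx":0,"wy":0,"wz":0,"hand":0},{"x":-0.1,"y":0,"z":17.5,"wx":0,"wy":0,"wz":0,"hand":0},{"x":-0.1,"y":0,"z":19.5,"wx":0,"wy":0,"wz":0,"hand":0},{"x":-0.1,"y":0,"z":20.5,"wx":0,"wy":0,"wz":0,"hand":0},{"x":-0.1,"y":0,"z":21.1,"wx":0,"wy":0,"wz":0,"hand":0},{"x":-0.1,"y":0,"z":21.1,"wx":0,"wy":0,"wz":0,"hand":0},{"x":-0.1,"y":0,"z":21.1,"wx":0,"wy":0,"wz":0,"hand":120}]' 30
python3 -m creep '[{"x":0,"y":0,"z":0,"wx":0,"wy":0,"wz":0,"hand":255},{"x":0,"y":0,"z":0,"wx":0,"wy":0,"wz":0,"hand":255},{"x":0,"y":0,"z":0,"wx":0,"wy":0,"wz":0,"hand":255},{"x":0,"y":0,"z":0,"wx":0,"wy":0,"wz":0,"hand":255},{"x":0,"y":0,"z":0,"wx":0,"wy":0,"wz":0,"hand":255},{"x":0,"y":0,"z":0,"wx":0,"wy":0,"wz":0,"hand":255},{"x":0,"y":0,"z":0,"wx":0,"wy":0,"wz":0,"hand":255},{"x":0,"y":0,"z":0,"wx":0,"wy":0,"wz":0,"hand":255}]' 30
```

```text
t: 1.85
tcp_pos: [0.4538, -0.2962, 0.0213]
orientation: [180.0, 0.0, 85.8]
contact_force: [0.0, -0.8, 0.5]
opening: 0.0754
grip_force: 0.0
t: 2.52
tcp_pos: [0.4536, -0.2961, 0.021]
orientation: [180.0, 0.0, 85.8]
contact_force: [-1.6, 1.2, 5.7]
opening: 0.0209
grip_force: 29.3
```

```bash
python3 -m creep '[{"x":0,"y":0,"z":-1,"wx":0,"wy":0,"wz":0,"hand":255},{"x":0,"y":0,"z":-3,"wx":0,"wy":0,"wz":0,"hand":255},{"x":0,"y":0,"z":-6,"wx":0,"wy":0,"wz":0,"hand":255},{"x":0,"y":0,"z":-9.5,"wx":0,"wy":0,"wz":0,"hand":255},{"x":0,"y":0,"z":-13,"wx":0,"wy":0,"wz":0,"hand":255},{"x":0,"y":0,"z":-17,"wx":0,"wy":0,"wz":0,"hand":255},{"x":0,"y":0,"z":-20.5,"wx":0,"wy":0,"wz":0,"hand":255},{"x":0,"y":0,"z":-23,"wx":0,"wy":0,"wz":0,"hand":255},{"x":0,"y":0,"z":-24,"wx":0,"wy":0,"wz":0,"hand":255},{"x":0,"y":0,"z":-24,"wx":0,"wy":0,"wz":0,"hand":255}]' 30
python3 -m creep '[{"x":2,"y":0.7,"z":0,"wx":0,"wy":0,"wz":0,"hand":255},{"x":5,"y":1.6,"z":0,"wx":0,"wy":0,"wz":0,"hand":255},{"x":8.5,"y":2.8,"z":0,"wx":0,"wy":0,"wz":0,"hand":255},{"x":12,"y":3.9,"z":0,"wx":0,"wy":0,"wz":0,"hand":255},{"x":16,"y":5.2,"z":0,"wx":0,"wy":0,"wz":0,"hand":255},{"x":20,"y":6.4,"z":0,"wx":0,"wy":0,"wz":0,"hand":255},{"x":24,"y":7.7,"z":0,"wx":0,"wy":0,"wz":0,"hand":255},{"x":28,"y":9,"z":0,"wx":0,"wy":0,"wz":0,"hand":255},{"x":32,"y":10.2,"z":0,"wx":0,"wy":0,"wz":0,"hand":255},{"x":35,"y":11.2,"z":0,"wx":0,"wy":0,"wz":0,"hand":255}]' 30
python3 -m creep '[{"x":3.5,"y":1.1,"z":0,"wx":0,"wy":0,"wz":0,"hand":255},{"x":6.5,"y":2.1,"z":0,"wx":0,"wy":0,"wz":0,"hand":255},{"x":9,"y":2.8,"z":0,"wx":0,"wy":0,"wz":0,"hand":255},{"x":10.3,"y":3.2,"z":0,"wx":0,"wy":0,"wz":0,"hand":255},{"x":10.3,"y":3.2,"z":0,"wx":0,"wy":0,"wz":0,"hand":255},{"x":10.3,"y":3.2,"z":0,"wx":0,"wy":0,"wz":0,"hand":255},{"x":10.3,"y":3.2,"z":0,"wx":0,"wy":0,"wz":0,"hand":255}]' 30
cat > m.py <<'E'
from h import *
from scipy.optimize import least_squares
def fit(P,r):
    f=lambda p:np.hypot(P[:,0]-p[0],P[:,1]-p[1])-r
    s=least_squares(f,P[:,:2].mean(0),loss="soft_l1",f_scale=.001); return s.x
def sel(W,c,rad,z): 
    m=(np.hypot(W[...,0]-c[0],W[...,1]-c[1])<rad)&(W[...,2]>z[0])&(W[...,2]<z[1]); return m
def edge(W,c,rad,z):  # outline of mask, refined as hull
    m=sel(W,c,rad,z); P=W[m]; h=cv2.convexHull(P[:,:2].astype(np.float32))[:,0]; return P,h
E
python3 - <<'E'
from m import *
for n in("top","scene"):
    W0=np.load(n+"0.npy"); P,h=edge(W0,(.63,.145),.055,(.164,.175)); print(n,"jar mid rim",fit(P,.0365),"hull",fit(h,.039),"minc",cv2.minEnclosingCircle(h),np.median(P[:,2]))
    c,W=cloud(n); np.save(n+"1.npy",W); cv2.imwrite(f"pics/{n}1.png",c["image"][...,::-1])
    P,h=edge(W,(.63,.145),.06,(.240,.258)); print("lid",len(P),"hull",fit(h,.042),"minc",cv2.minEnclosingCircle(h),np.median(P[:,2]))
a=cv2.imread("pics/top1.png")[90:250,200:400];b=cv2.imread("pics/scene1.png")[90:290,230:480]
cv2.imwrite("pics/c1.png",np.hstack([cv2.resize(a,(400,400)),cv2.resize(b,(400,400))]))
E
```

```text
t: 3.35
tcp_pos: [0.4541, -0.2965, 0.2631]
orientation: [179.8, 0.2, 85.8]
contact_force: [0.0, 0.2, -2.2]
opening: 0.0207
grip_force: 29.7
t: 4.18
tcp_pos: [0.5901, 0.0484, 0.2576]
orientation: [-179.8, -0.0, 85.9]
contact_force: [-0.5, 0.0, -1.9]
opening: 0.0207
grip_force: 29.7
t: 4.77
tcp_pos: [0.6293, 0.1449, 0.2587]
orientation: [-179.9, 0.0, 85.8]
contact_force: [0.7, -0.6, -0.6]
opening: 0.0209
grip_force: 29.7
top jar mid rim [0.62851559 0.14526649] hull [0.62808097 0.1453151 ] minc ((0.6282528638839722, 0.14555931091308594), 0.03994257375597954) 0.16903477131407962Traceback (most recent call last):
  File "<stdin>", line 5, in <module>
  File "m.py", line 9, in edge
    m=sel(W,c,rad,z); P=W[m]; h=cv2.convexHull(P[:,:2].astype(np.float32))[:,0]; return P,h
                                ~~~~~~~~~~~~~~~~~~~~~~~~~~~~~~~~~~~~~~~~~~^^^^^
TypeError: 'NoneType' object is not subscriptable
```

Run:
```python
from m import *
W0=np.load("scene0.npy"); P,h=edge(W0,(.63,.145),.055,(.164,.175)); print("jar mid rim",fit(P,.0365),"hull",fit(h,.039),"minc",cv2.minEnclosingCircle(h),np.median(P[:,2]))
c,W=cloud("scene"); np.save("scene1.npy",W); cv2.imwrite("pics/scene1.png",c["image"][...,::-1])
for z in((.235,.243),(.243,.256)):
    P,h=edge(W,(.63,.145),.06,z);print(z,len(P),"hull",fit(h,.042),"minc",cv2.minEnclosingCircle(h),np.median(P[:,2]))
t=capture("top")["image"][...,::-1]
a=t[90:290,200:400];b=c["image"][...,::-1][90:290,230:480]
cv2.imwrite("pics/c1.png",np.hstack([cv2.resize(a,(300,300)),cv2.resize(b,(500,400))[:300]]))
```

```text
jar mid rim [0.63172235 0.14578291] hull [0.6314752  0.14525585] minc ((0.6304517984390259, 0.14605657756328583), 0.040712445974349976) 0.1688565425653466Traceback (most recent call last):
  File "<stdin>", line 5, in <module>
  File "m.py", line 9, in edge
    m=sel(W,c,rad,z); P=W[m]; h=cv2.convexHull(P[:,:2].astype(np.float32))[:,0]; return P,h
                                ~~~~~~~~~~~~~~~~~~~~~~~~~~~~~~~~~~~~~~~~~~^^^^^
TypeError: 'NoneType' object is not subscriptable
```

Run:
```python
from m import *
W=np.load("scene1.npy"); c,_=cloud("scene"); t,Wt=cloud("top"); np.save("top1.npy",Wt)
for w in(W,Wt):
    m=np.hypot(w[...,0]-.63,w[...,1]-.145)<.06; print(np.histogram(w[m][:,2],bins=np.arange(.08,.4,.02)))
a=t["image"][90:290,200:400,::-1];b=c["image"][90:290,230:480,::-1]
cv2.imwrite("pics/c1.png",np.hstack([cv2.resize(a,(300,300)),cv2.resize(b,(500,400))[:300]]))
```

```text
(array([419, 685, 362, 362, 289,   0,   0,   0, 848, 126, 115, 170, 247,
       219, 240]), array([0.08, 0.1 , 0.12, 0.14, 0.16, 0.18, 0.2 , 0.22, 0.24, 0.26, 0.28,
       0.3 , 0.32, 0.34, 0.36, 0.38]))
(array([56, 30,  0,  0,  0,  0,  0,  0,  0,  0,  0,  0,  0,  0,  0]), array([0.08, 0.1 , 0.12, 0.14, 0.16, 0.18, 0.2 , 0.22, 0.24, 0.26, 0.28,
       0.3 , 0.32, 0.34, 0.36, 0.38]))
```

View pics/c1.png

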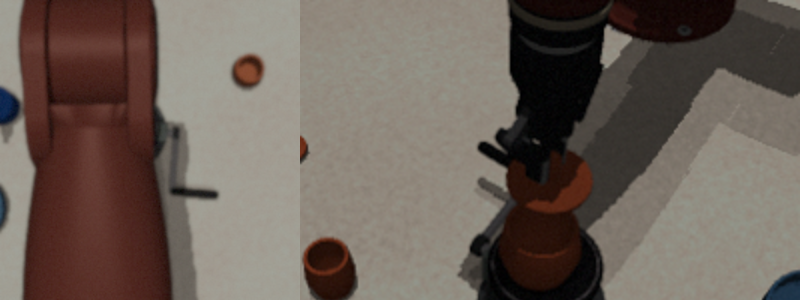

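The arm hides the jar from the top camera. The scene camera shows the lid held level above the jar, at crop (550,180).

Run:
```python
from m import *
W=np.load("scene1.npy"); o=telemetry.observe(); print(o["tcp_pos"])
P,h=edge(W,(.63,.145),.06,(.24,.257)); print(len(P),"minc",cv2.minEnclosingCircle(h),np.percentile(P[:,2],[5,50,95]))
A=np.c_[P[:,:2]-[.63,.145],np.ones(len(P))]
T=P[P[:,2]>.2465]; A=np.c_[T[:,:2]-[.63,.145],np.ones(len(T))]; print("plane",len(T),np.linalg.lstsq(A,T[:,2],rcond=None)[0])
# camera-side edge: points with radius at outer hull
print(fit(h,.042)); 
cam=np.array([1.0846,.3825]); d=cam-[.63,.145]; d/=np.linalg.norm(d); n=np.array([-d[1],d[0]])
for nm,Q in(("lid",P),("jar",edge(np.load("scene0.npy"),(.63,.145),.055,(.164,.175))[0])):
    q=(Q[:,:2]-[.63,.145]); a=q@d;b=q@n; print(nm,"along",np.percentile(a,[.5,99.5]),"across",np.percentile(b,[.5,99.5]))
```

```text
[0.62989288 0.14460827 0.26018731]
838 minc ((0.6315222382545471, 0.14940200746059418), 0.04245638847351074) [0.24961739 0.25204166 0.25400524]
plane 834 [-0.00686233 -0.00290408  0.2520807 ]
[0.63151131 0.14919687]
lid along [-0.03132063  0.04430612] across [-0.0378273  0.0438518]
jar along [-0.03817642  0.04003462] across [-0.0390521   0.03802709]
```

```bash
python3 -m creep '[{"x":-0.38,"y":0,"z":1,"wx":0,"wy":0,"wz":0,"hand":255},{"x":-0.38,"y":0,"z":2.5,"wx":0,"wy":0,"wz":0,"hand":255},{"x":-0.38,"y":0,"z":4,"wx":0,"wy":0,"wz":0,"hand":255},{"x":-0.38,"y":0,"z":5.2,"wx":0,"wy":0,"wz":0,"hand":255},{"x":-0.38,"y":0,"z":6,"wx":0,"wy":0,"wz":0,"hand":255},{"x":-0.38,"y":0,"z":6.4,"wx":0,"wy":0,"wz":0,"hand":255},{"x":-0.38,"y":0,"z":6.4,"wx":0,"wy":0,"wz":0,"hand":255},{"x":-0.38,"y":0,"z":6.7,"wx":0,"wy":0,"wz":0,"hand":255},{"x":-0.38,"y":0,"z":7,"wx":0,"wy":0,"wz":0,"hand":255},{"x":-0.38,"y":0,"z":7.1,"wx":0,"wy":0,"wz":0,"hand":255}]' 30
python3 -m creep '[{"x":0,"y":0,"z":0,"wx":0,"wy":0,"wz":0,"hand":255},{"x":0,"y":0,"z":0,"wx":0,"wy":0,"wz":0,"hand":255}]' 30
```

```text
t: 5.8
tcp_pos: [0.6299, 0.1418, 0.1894]
orientation: [180.0, 0.0, 85.8]
contact_force: [0.5, -0.0, -1.0]
opening: 0.0206
grip_force: 29.7
t: 5.97
tcp_pos: [0.6298, 0.1418, 0.1895]
orientation: [180.0, 0.0, 85.8]
contact_force: [0.2, -0.6, -1.6]
opening: 0.0206
grip_force: 29.7
```

```bash
python3 -m creep '[{"x":0,"y":0,"z":0.15,"wx":0,"wy":0,"wz":0,"hand":255},{"x":0,"y":0,"z":0.3,"wx":0,"wy":0,"wz":0,"hand":255},{"x":0,"y":0,"z":0.4,"wx":0,"wy":0,"wz":0,"hand":255},{"x":0,"y":0,"z":0.4,"wx":0,"wy":0,"wz":0,"hand":255}]' 30
python3 -m creep '[{"x":0,"y":0,"z":0.07,"wx":0,"wy":0,"wz":0,"hand":255},{"x":0,"y":0,"z":0.1,"wx":0,"wy":0,"wz":0,"hand":255},{"x":0,"y":0,"z":0.1,"wx":0,"wy":0,"wz":0,"hand":255}]' 30
```

```text
t: 6.3
tcp_pos: [0.6296, 0.1417, 0.1849]
orientation: [-180.0, 0.0, 85.8]
contact_force: [-0.0, 0.1, -1.4]
opening: 0.0206
grip_force: 29.7
t: 6.55
tcp_pos: [0.6297, 0.1417, 0.1842]
orientation: [-180.0, 0.0, 85.8]
contact_force: [0.2, 0.2, -0.4]
opening: 0.0208
grip_force: 29.7
```

```bash
python3 -m creep '[{"x":0,"y":0,"z":0.05,"wx":0,"wy":0,"wz":0,"hand":255},{"x":0,"y":0,"z":0.1,"wx":0,"wy":0,"wz":0,"hand":255},{"x":0,"y":0,"z":0.1,"wx":0,"wy":0,"wz":0,"hand":255}]' 30
```

```text
t: 6.8
tcp_pos: [0.6297, 0.1417, 0.1832]
orientation: [-180.0, 0.0, 85.8]
contact_force: [0.3, -0.6, -1.1]
opening: 0.0208
grip_force: 29.7
```

```bash
python3 -m creep '[{"x":0,"y":0,"z":0.05,"wx":0,"wy":0,"wz":0,"hand":255},{"x":0,"y":0,"z":0.08,"wx":0,"wy":0,"wz":0,"hand":255},{"x":0,"y":0,"z":0.08,"wx":0,"wy":0,"wz":0,"hand":255}]' 30
```

```text
t: 7.05
tcp_pos: [0.6298, 0.1418, 0.1827]
orientation: [180.0, 0.0, 85.8]
contact_force: [0.0, -0.6, -1.1]
opening: 0.0208
grip_force: 30.0
```

```bash
python3 -m creep '[{"x":0,"y":0,"z":0.05,"wx":0,"wy":0,"wz":0,"hand":255},{"x":0,"y":0,"z":0.08,"wx":0,"wy":0,"wz":0,"hand":255},{"x":0,"y":0,"z":0.08,"wx":0,"wy":0,"wz":0,"hand":255}]' 30
python3 - <<'E'
from m import *
c,W=cloud("scene"); P,h=edge(W,(.63,.145),.06,(.17,.182)); print(len(P),"minc",cv2.minEnclosingCircle(h),np.percentile(P[:,2],[5,50,95]),fit(h,.042))
E
```

```text
t: 7.3
tcp_pos: [0.6299, 0.1418, 0.1826]
orientation: [180.0, 0.0, 85.8]
contact_force: [-1.3, -0.7, 5.6]
opening: 0.0206
grip_force: 30.3
714 minc ((0.6314957737922668, 0.14682555198669434), 0.04237253591418266) [0.17320599 0.17547373 0.17749971] [0.6316714  0.14617562]
```

Contact: the force rose to +5.6 N with the disc top at about 0.176, so the lid is seated. I'll let go and rise straight up.

```bash
python3 -m creep '[{"x":0,"y":0,"z":-0.05,"wx":0,"wy":0,"wz":0,"hand":200},{"x":0,"y":0,"z":-0.05,"wx":0,"wy":0,"wz":0,"hand":120},{"x":0,"y":0,"z":-0.05,"wx":0,"wy":0,"wz":0,"hand":80},{"x":0,"y":0,"z":-0.05,"wx":0,"wy":0,"wz":0,"hand":80},{"x":0,"y":0,"z":-1,"wx":0,"wy":0,"wz":0,"hand":80},{"x":0,"y":0,"z":-3,"wx":0,"wy":0,"wz":0,"hand":80},{"x":0,"y":0,"z":-6,"wx":0,"wy":0,"wz":0,"hand":80},{"x":0,"y":0,"z":-9,"wx":0,"wy":0,"wz":0,"hand":80},{"x":0,"y":0,"z":-11,"wx":0,"wy":0,"wz":0,"hand":80},{"x":0,"y":0,"z":-11,"wx":0,"wy":0,"wz":0,"hand":80}]' 30
python3 - <<'E'
from m import *
c,W=cloud("scene"); np.save("scene2.npy",W);P,h=edge(W,(.63,.145),.06,(.17,.182)); print(len(P),"minc",cv2.minEnclosingCircle(h),np.percentile(P[:,2],[5,50,95]),fit(h,.042))
A=np.c_[P[:,:2]-[.63,.145],np.ones(len(P))]; print(np.linalg.lstsq(A,P[:,2],rcond=None)[0])
K,hk=edge(W,(.63,.145),.03,(.19,.215)); print("knob",cv2.minEnclosingCircle(hk))
cv2.imwrite("pics/s2.png",cv2.resize(c["image"][90:290,230:480,::-1],(750,600)))
E
```

```text
t: 8.18
tcp_pos: [0.6312, 0.1418, 0.2979]
orientation: [179.6, -0.0, 85.8]
contact_force: [-0.5, -0.1, 0.5]
opening: 0.0583
grip_force: 0.0
922 minc ((0.6317921280860901, 0.14612136781215668), 0.04241285100579262) [0.17336337 0.17559635 0.1777259 ] [0.63188255 0.14653326]
[-0.00884804 -0.00386682  0.17565263]
knob ((0.6311101317405701, 0.14649173617362976), 0.012170377187430859)
```

View pics/s2.png

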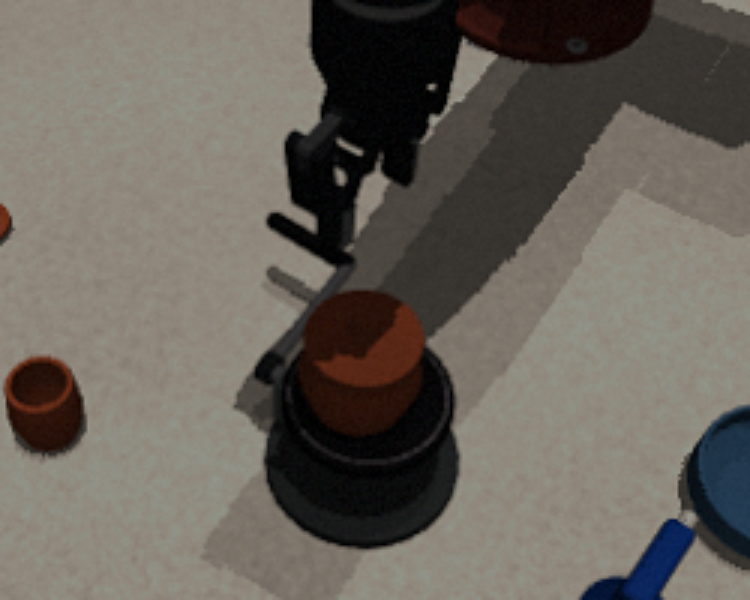

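Lid flat on the jar, with disc centre at crop (362,330); the jar is undisturbed. Next, the lever.

```bash
python3 -m creep '[{"x":-2,"y":-1.8,"z":0,"wx":0,"wy":0,"wz":0,"hand":40},{"x":-5,"y":-4.5,"z":0,"wx":0,"wy":0,"wz":0,"hand":0},{"x":-8,"y":-7.2,"z":0,"wx":0,"wy":0,"wz":0,"hand":0},{"x":-11,"y":-9.9,"z":0,"wx":0,"wy":0,"wz":0,"hand":0},{"x":-12.5,"y":-11.2,"z":0,"wx":0,"wy":0,"wz":0,"hand":0},{"x":-12.5,"y":-11.2,"z":4,"wx":0,"wy":0,"wz":0,"hand":0},{"x":-12.5,"y":-11.2,"z":8,"wx":0,"wy":0,"wz":0,"hand":0},{"x":-12.5,"y":-11.2,"z":12,"wx":0,"wy":0,"wz":0,"hand":0},{"x":-12.5,"y":-11.2,"z":13,"wx":0,"wy":0,"wz":0,"hand":0},{"x":-12.5,"y":-11.2,"z":13,"wx":0,"wy":0,"wz":0,"hand":0}]' 40
```

```text
t: 9.07
tcp_pos: [0.5064, 0.0257, 0.1582]
orientation: [-179.6, -0.0, 85.8]
contact_force: [-1.1, -0.5, 1.6]
opening: 0.0853
grip_force: 0.0
```

```bash
python3 -m creep '[{"x":0,"y":0.2,"z":1,"wx":0,"wy":0,"wz":0,"hand":0},{"x":0,"y":0.2,"z":3,"wx":0,"wy":0,"wz":0,"hand":0},{"x":0,"y":0.2,"z":5,"wx":0,"wy":0,"wz":0,"hand":0},{"x":0,"y":0.2,"z":7,"wx":0,"wy":0,"wz":0,"hand":0},{"x":0,"y":0.2,"z":8.5,"wx":0,"wy":0,"wz":0,"hand":0},{"x":0,"y":0.2,"z":9.5,"wx":0,"wy":0,"wz":0,"hand":0},{"x":0,"y":0.2,"z":9.5,"wx":0,"wy":0,"wz":0,"hand":0},{"x":0,"y":0.2,"z":9.5,"wx":0,"wy":0,"wz":0,"hand":0}]' 40
```

```text
t: 9.73
tcp_pos: [0.5118, 0.025, 0.068]
orientation: [179.9, 0.0, 85.8]
contact_force: [0.5, 0.2, 0.6]
opening: 0.085
grip_force: 0.0
```

```bash
python3 -m creep '[{"x":0,"y":-0.15,"z":0.8,"wx":0,"wy":0,"wz":0,"hand":0},{"x":0,"y":-0.15,"z":0.8,"wx":0,"wy":0,"wz":0,"hand":120},{"x":0,"y":-0.15,"z":0.8,"wx":0,"wy":0,"wz":0,"hand":255},{"x":0,"y":-0.15,"z":0.8,"wx":0,"wy":0,"wz":0,"hand":255},{"x":0,"y":-0.15,"z":0.8,"wx":0,"wy":0,"wz":0,"hand":255},{"x":0,"y":-0.15,"z":0.8,"wx":0,"wy":0,"wz":0,"hand":255},{"x":0,"y":-0.15,"z":0.8,"wx":0,"wy":0,"wz":0,"hand":255},{"x":0,"y":-0.15,"z":0.8,"wx":0,"wy":0,"wz":0,"hand":255},{"x":0,"y":-0.15,"z":0.8,"wx":0,"wy":0,"wz":0,"hand":255},{"x":0,"y":-0.15,"z":0.8,"wx":0,"wy":0,"wz":0,"hand":255}]' 40
```

```text
t: 10.57
tcp_pos: [0.508, 0.0253, 0.0585]
orientation: [-179.8, 0.0, 85.8]
contact_force: [-8.0, 0.5, 4.9]
opening: 0.0146
grip_force: 39.3
```

Run:
```python
import numpy as np
l0=1.30
for l in (1.3,1.2,1.1,1.,.9,.8,.7,.6,.5,.4,.3,.2,.1,0): print(l,"dy %.2f dz %.2f cm"%(11*(np.sin(l0)-np.sin(l)),-11*(np.cos(l)-np.cos(l0))))
```

```text
1.3 dy 0.00 dz -0.00 cm
1.2 dy 0.35 dz -1.04 cm
1.1 dy 0.80 dz -2.05 cm
1.0 dy 1.34 dz -3.00 cm
0.9 dy 1.98 dz -3.90 cm
0.8 dy 2.71 dz -4.72 cm
0.7 dy 3.51 dz -5.47 cm
0.6 dy 4.39 dz -6.14 cm
0.5 dy 5.33 dz -6.71 cm
0.4 dy 6.32 dz -7.19 cm
0.3 dy 7.35 dz -7.57 cm
0.2 dy 8.41 dz -7.84 cm
0.1 dy 9.50 dz -8.00 cm
0 dy 10.60 dz -8.06 cm
```

```bash
python3 -m creep '[{"x":0,"y":0.1,"z":-0.4,"wx":0,"wy":0,"wz":0,"hand":255},{"x":0,"y":0.35,"z":-1.04,"wx":0,"wy":0,"wz":0,"hand":255},{"x":0,"y":0.56,"z":-1.55,"wx":0,"wy":0,"wz":0,"hand":255},{"x":0,"y":0.8,"z":-2.05,"wx":0,"wy":0,"wz":0,"hand":255},{"x":0,"y":1.06,"z":-2.53,"wx":0,"wy":0,"wz":0,"hand":255},{"x":0,"y":1.34,"z":-3,"wx":0,"wy":0,"wz":0,"hand":255},{"x":0,"y":1.65,"z":-3.46,"wx":0,"wy":0,"wz":0,"hand":255},{"x":0,"y":1.98,"z":-3.9,"wx":0,"wy":0,"wz":0,"hand":255},{"x":0,"y":2.34,"z":-4.32,"wx":0,"wy":0,"wz":0,"hand":255},{"x":0,"y":2.71,"z":-4.72,"wx":0,"wy":0,"wz":0,"hand":255}]' 40
```

```text
t: 11.4
tcp_pos: [0.5309, 0.0235, 0.1051]
orientation: [-179.3, 0.1, 85.8]
contact_force: [-32.3, -1.8, 16.6]
opening: 0.0146
grip_force: 39.7
```

```bash
python3 -m creep '[{"x":0,"y":-0.2,"z":-0.1,"wx":0,"wy":0,"wz":0,"hand":255},{"x":0,"y":-0.3,"z":-0.2,"wx":0,"wy":0,"wz":0,"hand":255},{"x":0,"y":-0.3,"z":-0.2,"wx":0,"wy":0,"wz":0,"hand":255}]' 40
```

```text
t: 11.65
tcp_pos: [0.532, 0.0234, 0.107]
orientation: [-179.8, 0.0, 85.8]
contact_force: [-5.8, -1.0, -5.5]
opening: 0.0146
grip_force: 39.9
```

```bash
python3 -m creep '[{"x":0,"y":0.47,"z":-0.46,"wx":0,"wy":0,"wz":0,"hand":255},{"x":0,"y":0.88,"z":-0.83,"wx":0,"wy":0,"wz":0,"hand":255},{"x":0,"y":1.31,"z":-1.17,"wx":0,"wy":0,"wz":0,"hand":255},{"x":0,"y":1.76,"z":-1.49,"wx":0,"wy":0,"wz":0,"hand":255},{"x":0,"y":2.22,"z":-1.79,"wx":0,"wy":0,"wz":0,"hand":255},{"x":0,"y":2.69,"z":-2.07,"wx":0,"wy":0,"wz":0,"hand":255},{"x":0,"y":3.18,"z":-2.32,"wx":0,"wy":0,"wz":0,"hand":255},{"x":0,"y":3.68,"z":-2.55,"wx":0,"wy":0,"wz":0,"hand":255},{"x":0,"y":3.68,"z":-2.55,"wx":0,"wy":0,"wz":0,"hand":255}]' 40
```

```text
t: 12.4
tcp_pos: [0.57, 0.0204, 0.136]
orientation: [-180.0, 0.1, 85.8]
contact_force: [-16.3, -1.0, 17.8]
opening: 0.0145
grip_force: 40.9
```

```bash
python3 -m creep '[{"x":0,"y":-0.1,"z":-0.28,"wx":0,"wy":0,"wz":0,"hand":255},{"x":0,"y":0.42,"z":-0.48,"wx":0,"wy":0,"wz":0,"hand":255},{"x":0,"y":0.95,"z":-0.66,"wx":0,"wy":0,"wz":0,"hand":255},{"x":0,"y":1.48,"z":-0.82,"wx":0,"wy":0,"wz":0,"hand":255},{"x":0,"y":2.02,"z":-0.94,"wx":0,"wy":0,"wz":0,"hand":255},{"x":0,"y":2.02,"z":-0.94,"wx":0,"wy":0,"wz":0,"hand":255},{"x":0,"y":2.02,"z":-0.94,"wx":0,"wy":0,"wz":0,"hand":255}]' 40
```

```text
t: 12.98
tcp_pos: [0.5907, 0.0189, 0.1445]
orientation: [180.0, 0.1, 85.8]
contact_force: [-7.1, -1.5, 8.8]
opening: 0.0145
grip_force: 41.6
```

```bash
python3 -m creep '[{"x":0,"y":0.4,"z":-0.16,"wx":0,"wy":0,"wz":0,"hand":255},{"x":0,"y":0.9,"z":-0.26,"wx":0,"wy":0,"wz":0,"hand":255},{"x":0,"y":1.4,"z":-0.34,"wx":0,"wy":0,"wz":0,"hand":255},{"x":0,"y":1.8,"z":-0.38,"wx":0,"wy":0,"wz":0,"hand":255},{"x":0,"y":2.1,"z":-0.4,"wx":0,"wy":0,"wz":0,"hand":255},{"x":0,"y":2.1,"z":-0.4,"wx":0,"wy":0,"wz":0,"hand":255},{"x":0,"y":2.1,"z":-0.4,"wx":0,"wy":0,"wz":0,"hand":255}]' 60
python3 - <<'E'
from m import *
c,W=cloud("scene"); W0=np.load("scene2.npy")
f=lambda W,z:W[sel(W,(.63,.152),.062,z)&(W[...,0]*.886+W[...,1]*.463>.63*.886+.152*.463+.045)]
for w,z in((W0,(.09,.11)),(W,(.11,.13))): q=f(w,z); print("plat",len(q),np.median(q[:,2]))
for w,z in((W0,(.17,.182)),(W,(.19,.204))):
    P,h=edge(w,(.63,.145),.06,z); print("lid",len(P),cv2.minEnclosingCircle(h),np.median(P[:,2]))
cv2.imwrite("pics/s3.png",cv2.resize(c["image"][90:290,230:480,::-1],(750,600)))
E
```

```text
t: 13.57
tcp_pos: [0.6112, 0.0174, 0.1483]
orientation: [180.0, 0.1, 85.8]
contact_force: [-9.3, -2.4, 9.9]
opening: 0.0137
grip_force: 58.9
plat 224 0.09927716455244906
plat 273 0.12129000331672446
lid 922 ((0.6317921280860901, 0.14612136781215668), 0.04241285100579262) 0.17559635446116584
lid 958 ((0.6319618821144104, 0.1453014761209488), 0.043189551681280136) 0.19775326648413583
```

View pics/s3.png

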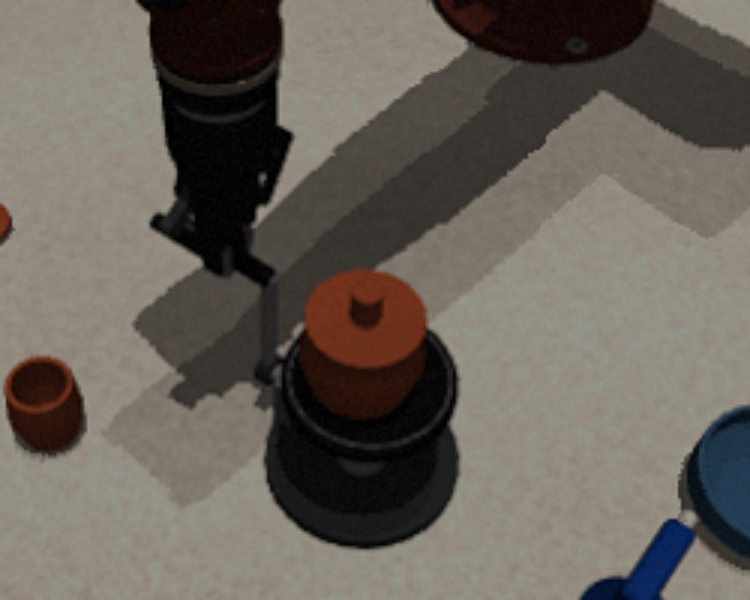

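The lever stands upright, its rod running from crop (265,370) to (272,275). The platform has risen 22 mm and the lid is flat on the jar. From the geometry the lean is about 0.04 rad. I'll hold briefly, check that it is still, and hand in.

```bash
python3 -m creep '[{"x":0,"y":0.1,"z":0,"wx":0,"wy":0,"wz":0,"hand":255},{"x":0,"y":0.2,"z":0,"wx":0,"wy":0,"wz":0,"hand":255},{"x":0,"y":0.2,"z":0,"wx":0,"wy":0,"wz":0,"hand":255},{"x":0,"y":0.2,"z":0,"wx":0,"wy":0,"wz":0,"hand":255},{"x":0,"y":0.2,"z":0,"wx":0,"wy":0,"wz":0,"hand":255},{"x":0,"y":0.2,"z":0,"wx":0,"wy":0,"wz":0,"hand":255},{"x":0,"y":0.2,"z":0,"wx":0,"wy":0,"wz":0,"hand":255},{"x":0,"y":0.2,"z":0,"wx":0,"wy":0,"wz":0,"hand":255}]' 60
python3 - <<'E'
from m import *
c,W=cloud("scene"); m=(W[...,2]>.145)&(W[...,2]<.175)&(W[...,1]>.035)&(W[...,1]<.066)&(abs(W[...,0]-.615)<.04); P=W[m]; print("bar inner end",len(P),np.median(P,0))
m=(W[...,2]>.07)&(W[...,2]<.145)&(W[...,1]>.035)&(W[...,1]<.075)&(abs(W[...,0]-.615)<.04); P=W[m]; print("rod slope dx/dz",len(P),np.polyfit(P[:,2],P[:,0],1))
P,h=edge(W,(.63,.145),.06,(.19,.204)); print("lid",cv2.minEnclosingCircle(h),np.median(P[:,2]))
print(telemetry.observe()["tcp_pos"],telemetry.observe()["joint_vel"].round(2))
E
```

```text
t: 14.28
tcp_pos: [0.6138, 0.0171, 0.1488]
orientation: [179.9, 0.1, 85.8]
contact_force: [-5.9, -1.7, 8.7]
opening: 0.0135
grip_force: 58.9
bar inner end 101 [0.62141824 0.05206138 0.16429162]
rod slope dx/dz 97 [-0.00100749  0.6224169 ]
lid ((0.6311916708946228, 0.14635033905506134), 0.042819466441869736) 0.19776540067426385
[0.61380514 0.01715318 0.14878006] [0.05 0.01 0.14 0.04 0.01 0.01]
```

The rod slope is zero, so the lever is upright, and everything is still.

```bash
python3 -c "
from workcell import job; print(job.job_done())"
```

```text
the job is handed in; nothing more can be done
None
```

The larger lid is seated on the jar and released, and the gripper is holding the lever upright with the platform at its top (about 22 mm rise measured); I handed the job in at about 14 s, but the hand-in returned no verdict.

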